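Select filter 7 on the colorimeter and load the sample vial

ROBOT

A 7-joint arm with a two-finger parallel gripper is mounted at the origin on a cart in front of the work surface, level with it; the furniture and walls round the work are solid. World frame = base frame: x ahead of the robot, y to its left, z up, the work surface at z = 0. Lengths are in m, angles in rad, forces in N, time in s.
With the tool pointing down it reaches from about 0.425 to 0.925 m from the base axis. Payload 6.8 kg.
Tool frame: the origin (TCP) lies at the very end of the fingers, on their centre line; the grasp point (between the pads) lies 19 mm behind it (ctrl.pinch_z is the distance from the TCP to the grasp point, in m); z points along the fingers, x is the direction in which the jaws open and shut, and the axes are right-handed (so a half turn about z gives the same grasp; the last joint's range is limited). The gripper opens to 85 mm and grips with 20 to 120 N. Pads are 22 mm wide; open, the fingers measure 114 mm over their backs; the gripper's body (76 mm by 85 mm) begins 54 mm behind the grasp point. The pads swing forward as they close: fully open they stand 13 mm farther back than shut.
Start: joints at [1.233, 0.477, 0.022, 1.555, -0.011, 1.109, -0.083], TCP at [0.154, -0.657, 0.231] pointing down, gripper open.
Joint ranges: [-2.96, 2.96], [-0.34, 2.1], [-1.41, 1.46], [0.24, 2.44], [-1.37, 4.51], [0.17, 1.92], [-2.96, 2.96]. Speed limits (rad/s): [2.39, 2.39, 3.14, 3.14, 3.14, 3.14, 3.14].

INTERFACE

Orientations are given as a rotation vector (axis times angle).
In Python, from rig import ctrl, imaging, finder gives the robot as it stands. The module is installed in compiled form; this text tells all that it offers.
- The arm moves only by the shell command python3 -m handwheel 'ROWS' [FORCE]. ROWS is JSON, a list of rows, each a list of 3 entries, a list of its own where there are three numbers: the shift along the tool's x, y, z scaled (see below), then the turn, a rotation vector about the tool's x, y, z scaled (see below), then the gripper command: -1 is shut, 1 is fully open, values between are in proportion. In form: [[[tx, ty, tz], [ax, ay, az], grip], ...]. A call has 1 to 5 rows; each row shifts and turns the commanded pose from where the row before left it, along the tool's axes as they then stand; what a row does not reach is not made up. The controller multiplies each number of a shift by 0.15 m and each number of a turn by 6 degrees. A row lasts 1/8 s, in which the tool goes at most 62.5 mm and 10.7 degrees, less where a joint would pass 70% of its speed; a pose out of reach is approached as far as the arm can. A call with a number of a shift or a turn outside -1 to 1 is refused whole. A call with a gripper value outside its range is refused whole. The fingers move at their own pace and stop on an object; FORCE is the grip in N (left out, the last holds). Time passes only in rows, so rows that do not move let the fingers close. It gives the time, the measured TCP pose, the force and the opening at its end, in the units of the state.
- ctrl.observe(): the state, without advancing time (a new reading comes with each control period).
- imaging.read_camera(name): name is "scene" or "top" or "wrist"; returns a dict with "color" (384x512x3 uint8, blue, green, red), "range_z" (384x512 float32, m along the optical axis (not along the pixel's ray), 0 where there is no reading), "fx", "fy", "cx", "cy" (pixels), "D" ([k1, k2, p1, p2, k3] as OpenCV has them; the pictures are not rectified), "rvec" (rotation vector, rad) and "tvec" (3), from world to camera coordinates, as OpenCV has them. Camera axes: x right, y down, z forward; pixel columns grow to the right and rows downward; lengths in m; the calibration is good to about 2 mm. A picture is of the moment at which its call begins.
- ctrl.hand_in(): hands the job in, once; it reports no verdict.
Trained networks look in a picture, given as the dict that the camera call returned (one of the last four; its "shot" number tells which), for a name from the list of things; names that differ only in an ending like _2 or _b are one class to them, and where a whole thing is asked for, a point or a joint stands for the part that bears it (a point fixed in the world has none). Each returns a list of dicts, best first, with "score" (0 to 1); they miss things now and then, are a little off and sometimes report something else, mostly with a low value. They report only what shows in the picture. A call takes as long as a camera call.
- finder.look_for(label, picture): "xy" ([column, row] as shares, 0 to 1, of the picture: columns of its width, rows of its height, amid what is visible of it).
- finder.mark_of(label, picture): "xy" ([column, row] as shares, 0 to 1, of the picture: columns of its width, rows of its height: a listed point, or the origin of a listed thing).
The state is a dict: "t": time; "qpos": joint angles; "joint_velocities": joint speeds; "joint_torque": joint torques, N m; "ee_pos": TCP position; "tool_rot": TCP orientation; "contact_force": force on the tool from outside, world axes, zero at the start; "ft_torque": the same for the moment, N m; "opening": finger opening in m.
Only numpy, scipy, OpenCV 4.12 (cv2) and the standard library are available. Lean on these libraries where they do the work, as an engineer would, in place of code of your own. Each camera call takes 0.05 s, during which the arm holds its last target.

TASK

Get the colorimeter ready to read the sample through filter 7. Push the setting knob in gently until its clutch drops into the filter drum (ease it round to find the place, never force it), turn it until the 7 stands centred in the window, and let the knob spring back out. Stand the sample vial upright in the sample well, fully home, and leave the other things on the bench where they are.

Things in the scene. Friction and masses are not known exactly. Their poses are not given: they have to be found in the camera images.
- colorimeter: light grey filter colorimeter, 170 x 240 mm on plan, flat top 85 mm high; it cannot be shifted. Origin on the bench under it, 80 mm behind the front edge, 90 mm before the back; x points from its sloping front to its back, y to its left, z up. Knob axis at x 10, y 40 mm; axis of the sample well (in a black square insert) at x 20, y -75 mm
- window (a point): centre of the number window, 36 mm wide and 26 mm high, in the sloping front straight in front of the knob; one number about 18 mm high is read through it, between a white line on the upper and one on the lower edge of its black frame
- knob_grip (a point): middle of the setting knob: round, black, finely fluted, upright axis, 44 mm in diameter, 30 mm high, its underside 20 mm above the flat top when sprung out. It is pushed straight down up to 9 mm against a spring (about 3 N at first, 5.5 N at the end) and turns without end. Let go, it springs out, clear of the drum, which stays where it is
- knob_stem (a joint): how far the setting knob is pushed in, m: 0 sprung out, 0.009 fully in
- drum_angle (a joint): angle of the filter drum, rad: number n (0 to 9) is centred in the window at n x 0.6283, so 7 at 4.398. Turning the engaged knob clockwise, seen from above, raises it and brings the next number in from the right. At the start it stands 0.5 to 1.3 rad below 7, at any angle; end stops before 0 and after 9. It stays by friction
- setting_knob: the setting knob (origin on its axis, at the bench) with two opposite clutch dogs, hidden in the case; their direction cannot be seen on the knob. After 3.5 mm of push they either enter the gaps between the drum's teeth (engaged from 6 mm on) or land on them and go no further until the knob is turned by up to 0.65 rad. A load over 20 N between dogs and teeth damages the clutch
- filter_drum: the filter drum, a cone turning about the knob's axis (origin on it, at the bench), hidden in the case but for the window; on it a ring of eight evenly spaced clutch teeth, tooth tops 3.5 mm below the dogs when the knob is out. Engaged, the knob has up to 0.14 rad of play before it carries the drum along, which then takes 0.1 N m
- well_mouth (a point): centre of the round mouth of the sample well, at the top of its black insert (88 mm over the bench); hole 26 mm in diameter with a small chamfer, 25 mm deep, flat bottom
- vial_center (a point): centre (half-way up, on the axis) of the sample vial: glass vial with a white screw cap, 23 mm in diameter and 52 mm high, 30 g, standing on the bench to the right of the colorimeter; z along its axis. Fully home in the well it stands 27 mm out, its centre 1 mm above the mouth.
- wash_bottle: bystander: white plastic wash bottle with a spout cap, 70 mm in diameter and 165 mm high, at the back left; origin under its base
- dropper_amber: bystander: brown glass dropper bottle, 52 mm in diameter and 140 mm high, behind the colorimeter; origin under its base
- blue_pen: bystander: pen, 130 mm long and 10 mm thick, lying to the left of the colorimeter; origin under its middle
- funnel: bystander: white plastic funnel standing mouth down, 69 mm in diameter and 94 mm high, behind the colorimeter on the right; origin under its base

How it is judged:
By the outcome, as a careful person would: the job done as asked, in the order asked, and still so for the second after the job is handed in, with the robot touching nothing.
It also fails if it takes over 58 s, if anything falls off the work surface, if the arm or the gripper's body presses on something with over 40 N, if the wrist force passes 120 N, or if a joint passes its speed limit or range.

## Working session

There is one attempt and no reset: what is moved stays moved. The work goes in short steps, Python scripts to look and compute and a shell command to move; the robot and the scene stay as the last step left them, time stands still between calls to the robot, and variables do not carry over. Pictures are saved under pics/ and viewed, and the job is handed in when it is done.

```bash
mkdir -p pics; cat > h.py <<'E'
import numpy as np, cv2
from rig import ctrl, imaging, finder
def cam(p):
    K=np.array([[p['fx'],0,p['cx']],[0,p['fy'],p['cy']],[0,0,1.]]);R=cv2.Rodrigues(np.array(p['rvec'],float))[0]
    return K,np.array(p['D'],float),R,np.array(p['tvec'],float).ravel()
def ray(p,uv):
    K,D,R,t=cam(p);n=cv2.undistortPoints(np.array([[uv]],float),K,D).ravel()
    return -R.T@t, R.T@np.array([n[0],n[1],1.])
def atz(p,uv,z):
    o,d=ray(p,uv);return o+d*(z-o[2])/d[2]
def rng(p,uv):
    o,d=ray(p,uv);c,r=int(round(uv[0])),int(round(uv[1]))
    a=p['range_z'][max(r-2,0):r+3,max(c-2,0):c+3];a=a[a>0]
    return o+d*np.median(a) if len(a) else None
def tri(l):
    A=np.zeros((3,3));b=np.zeros(3)
    for p,uv in l:
        o,d=ray(p,uv);d=d/np.linalg.norm(d);M=np.eye(3)-np.outer(d,d);A+=M;b+=M@o
    return np.linalg.solve(A,b)
def proj(p,X):
    K,D,R,t=cam(p);return cv2.projectPoints(np.array([X],float),np.array(p['rvec'],float),t,K,D)[0].ravel()
def px(d): return (d['xy'][0]*512,d['xy'][1]*384)
E
python3 - <<'E'
from h import *
np.set_printoptions(precision=4,suppress=True)
s=ctrl.observe();print(s)
P={}
for n in['scene','top']:
    p=imaging.read_camera(n);P[n]=p;cv2.imwrite(f'pics/{n}0.png',p['color'])
for l in['colorimeter','window','knob_grip','well_mouth','vial_center','wash_bottle','dropper_amber','blue_pen','funnel']:
    L=[]
    for n,p in P.items():
        r=finder.mark_of(l,p)
        for d in r[:2]: print(l,n,round(d['score'],2),np.round(px(d)),rng(p,px(d)))
        if r:L.append((p,px(r[0])))
    if len(L)>1:print('   tri',tri(L))
print(ctrl.observe()['t'])
E
```

```text
{'t': 0.0, 'qpos': array([ 1.2329,  0.4778,  0.0223,  1.5565, -0.0115,  1.1093, -0.0831]), 'joint_velocities': array([ 0.0003, -0.0005,  0.0003, -0.0002, -0.0005,  0.0003,  0.0009]), 'joint_torque': array([  0.0003, -59.6452,   1.6084, -28.12  ,   0.0126,   0.0092,
        -0.    ]), 'ee_pos': array([ 0.1536, -0.6567,  0.2303]), 'tool_rot': array([-2.4607,  1.9514,  0.0024]), 'contact_force': array([ 0.7174, -1.4356,  0.6228]), 'ft_torque': array([-0.0402, -0.0094, -0.009 ]), 'opening': 0.08543790224612423}
colorimeter scene 0.61 [256. 240.] [0.4814 0.1148 0.055 ]
colorimeter top 0.83 [240. 210.] [0.5183 0.0621 0.0841]
colorimeter top 0.41 [230. 139.] [0.7046 0.0926 0.0633]
   tri [ 0.5291  0.0638 -0.0013]
window scene 0.91 [254. 237.] [0.4872 0.115  0.0605]
window top 0.7 [221. 227.] [0.478  0.1108 0.0585]
window top 0.67 [332. 176.] [ 0.6174 -0.1754  0.0378]
   tri [0.4817 0.1137 0.0617]
knob_grip scene 0.56 [240. 201.] [0.5367 0.1104 0.1309]
knob_grip top 0.62 [225. 195.] [0.5468 0.0983 0.1336]
   tri [0.5489 0.099  0.1202]
well_mouth scene 0.56 [271. 198.] [ 0.5529 -0.0167  0.076
[... 246 characters left out ...]

wash_bottle scene 0.94 [147. 274.] [0.5708 0.3413 0.042 ]
wash_bottle scene 0.18 [284. 190.] [ 0.6208 -0.157   0.0125]
wash_bottle top 0.81 [146. 183.] [0.5795 0.293  0.1007]
   tri [0.6018 0.3229 0.0064]
dropper_amber scene 0.64 [195. 214.] [0.7033 0.1187 0.0181]
dropper_amber scene 0.57 [257. 235.] [0.4872 0.1059 0.0608]
dropper_amber top 0.79 [230. 141.] [0.7015 0.0918 0.0606]
   tri [ 0.7255  0.0982 -0.004 ]
blue_pen scene 0.5 [198. 325.] [0.4248 0.3281 0.0072]
blue_pen top 0.67 [136. 249.] [0.4223 0.3357 0.0064]
   tri [0.421  0.3322 0.0148]
funnel scene 0.87 [283. 188.] [ 0.6255 -0.1569  0.0172]
funnel top 0.66 [333. 175.] [ 0.6183 -0.1763  0.0398]
   tri [ 0.6332 -0.1799  0.0032]
1.0
```

```bash
python3 - <<'E'
import cv2
for n in['scene','top']:
    a=cv2.imread(f'pics/{n}0.png');cv2.imwrite(f'pics/{n}0c.png',cv2.resize(a[110:310,100:400],None,fx=2.6,fy=2.6,interpolation=cv2.INTER_CUBIC))
E
```

```text
(no output)
```

View pics/scene0c.png

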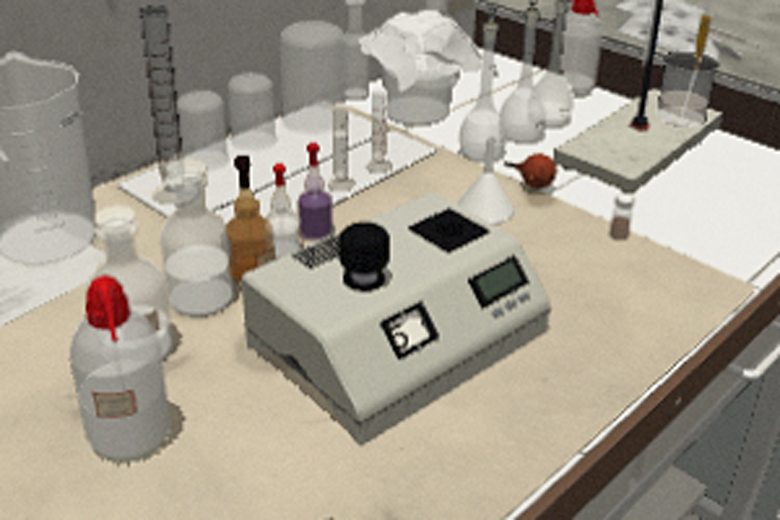

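View pics/top0c.png

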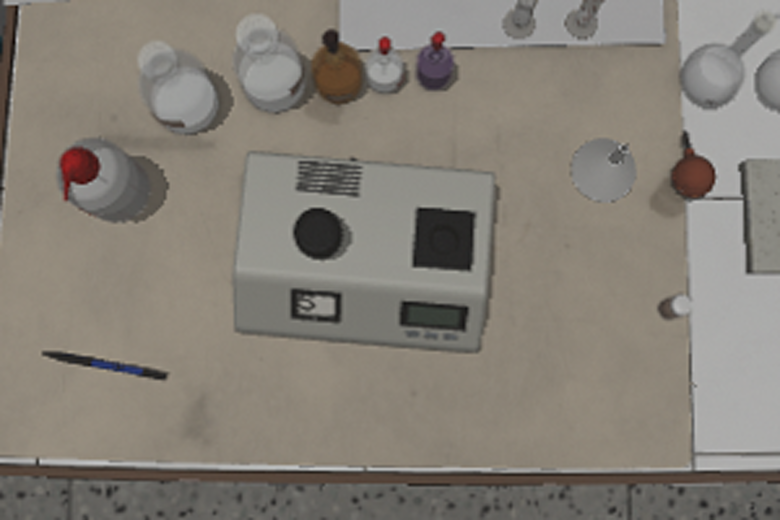

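```bash
cat >> h.py <<'E'
np.set_printoptions(precision=4,suppress=True)
def to(target,yaw=None):
    """yaw = world heading of tool x. prints total shift (tool units, scale .15) and az turn in 6deg units for making tool vertical and yawed"""
    s=ctrl.observe();R=cv2.Rodrigues(np.array(s['tool_rot']))[0]
    v=R.T@(np.array(target)-s['ee_pos'])
    cy=np.arctan2(R[1,0],R[0,0])
    if yaw is None: yaw=cy
    c,sn=np.cos(yaw),np.sin(yaw)
    Rt=np.array([[c,sn,0],[sn,-c,0],[0,0,-1.]])
    w=np.degrees(cv2.Rodrigues(R.T@Rt)[0].ravel())/6
    print('t',s['t'],'ee',s['ee_pos'],'yaw',cy,'q',s['qpos'],'F',s['contact_force'],'op',s['opening'])
    print('shift units',v/.15,'len',np.linalg.norm(v),'turn units',w)
E
python3 -c "
from h import *
to([.40,-.24,.25])"
```

```text
t 1.0 ee [ 0.1538 -0.6573  0.2313] yaw -1.3410465658329884 q [ 1.2329  0.477   0.0224  1.5554 -0.0115  1.1093 -0.0831] F [0.131  0.3618 0.5014] op 0.08549074584321152
shift units [-2.3349 -2.232  -0.1245] len 0.48487006265917504 turn units [-0.0004 -0.0007  0.    ]
```

```bash
python3 -m handwheel '[[[-0.29,-0.28,-0.02],[0,0,0],1],[[-0.29,-0.28,-0.02],[0,0,0],1],[[-0.29,-0.28,-0.02],[0,0,0],1],[[-0.29,-0.28,-0.02],[0,0,0],1],[[-0.29,-0.28,-0.02],[0,0,0],1]]'; python3 -m handwheel '[[[-0.29,-0.28,-0.02],[0,0,0],1],[[-0.29,-0.28,0],[0,0,0],1],[[-0.29,-0.28,0],[0,0,0],1],[[0,0,0],[0,0,0],1]]'
python3 - <<'E'
from h import *
p=imaging.read_camera('wrist');cv2.imwrite('pics/w1.png',p['color'])
for l in['vial_center','well_mouth']:
    for d in finder.mark_of(l,p)[:2]: print(l,d['score'],px(d),rng(p,px(d)))
to([.48,0.05,.25])
E
```

```text
t: 1.62
ee_pos: [0.3096, -0.396, 0.2467]
tool_rot: [2.461, -1.952, 0.001]
contact_force: [1.8, -0.4, 0.2]
opening: 0.085
t: 2.12
ee_pos: [0.4043, -0.2374, 0.2498]
tool_rot: [-2.469, 1.94, -0.002]
contact_force: [0.4, 0.2, 0.4]
opening: 0.0856
vial_center 0.7 (285.7984, 104.4864) [ 0.4858 -0.2504  0.0522]
t 2.275 ee [ 0.4012 -0.2427  0.2494] yaw -1.3419404694466261 q [ 0.6427  0.1304 -0.2525  1.9946  0.0387  1.021  -0.9698] F [-0.584  -0.3965 -0.5471] op 0.08563527286582129
shift units [-1.7815 -0.9544 -0.0054] len 0.30315462879957633 turn units [ 0.0028 -0.0043 -0.    ]
```

View pics/w1.png

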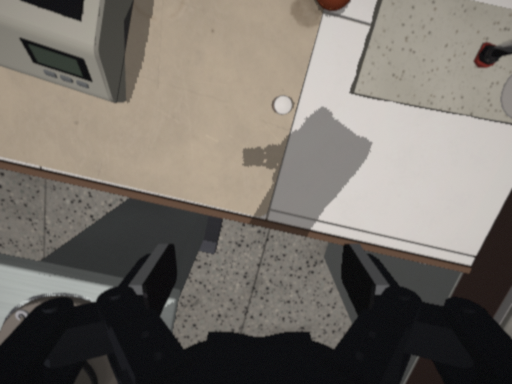

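```bash
python3 -m handwheel '[[[-0.34,-0.15,-0.02],[0,0,0],1],[[-0.34,-0.15,-0.02],[0,0,0],1],[[-0.34,-0.15,-0.02],[0,0,0],1],[[-0.34,-0.15,-0.02],[0,0,0],1],[[-0.34,-0.15,-0.02],[0,0,0],1]]'; python3 -m handwheel '[[[0,0,0],[0,0,0],1]]'
python3 - <<'E'
from h import *
p=imaging.read_camera('wrist');cv2.imwrite('pics/w2.png',p['color']);np.save('w2.npy',p,allow_pickle=True)
for l in['knob_grip','window','well_mouth']:
    for d in finder.mark_of(l,p)[:2]: print(l,d['score'],px(d),rng(p,px(d)))
to([.548,0.099,.25])
E
```

```text
t: 2.9
ee_pos: [0.4535, 0.0317, 0.2645]
tool_rot: [2.457, -1.957, 0.001]
contact_force: [0.4, -1.1, 0.2]
opening: 0.0854
t: 3.02
ee_pos: [0.4539, 0.0348, 0.2648]
tool_rot: [-2.464, 1.945, -0.0]
contact_force: [0.3, 0.5, -0.5]
opening: 0.0853
window 0.69 (205.0048, 134.0928) [0.4793 0.1075 0.056 ]
well_mouth 0.68 (321.8944, 105.60000000000001) [ 0.5439 -0.0198  0.0628]
t 3.225 ee [0.453  0.0296 0.264 ] yaw -1.3449533662373687 q [ 0.2793  0.1101 -0.5131  1.991   0.0626  1.0563 -1.607 ] F [-0.2299  0.1603  0.4024] op 0.0850752292150767
shift units [-0.3092 -0.721   0.0925] len 0.11849273769180951 turn units [ 0.0085 -0.0052 -0.    ]
```

View pics/w2.png

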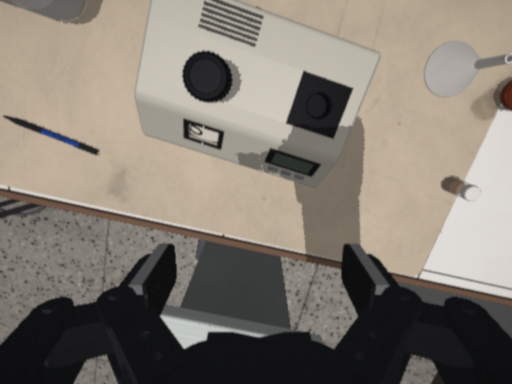

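```bash
cat >> h.py <<'E'
def cloud(p):
    K,D,R,t=cam(p);H,W=p['range_z'].shape
    uv=np.stack(np.meshgrid(np.arange(W),np.arange(H)),-1).reshape(-1,1,2).astype(float)
    n=cv2.undistortPoints(uv,K,D).reshape(-1,2);z=p['range_z'].reshape(-1,1)
    X=(np.c_[n*z,z]-t)@R
    X[z[:,0]<=0]=np.nan
    return X.reshape(H,W,3)
E
python3 - <<'E'
from h import *
p=np.load('w2.npy',allow_pickle=True).item()
X=cloud(p);x,y,z=X[...,0],X[...,1],X[...,2]
m=(z>.12)&(z<.15)&(np.hypot(x-.548,y-.1)<.04)
Z=np.median(z[m]);m&=abs(z-Z)<.006
pts=X[m][:,:2].astype(np.float32);print('knob',m.sum(),Z,cv2.minEnclosingCircle(pts),pts.mean(0))
c=(slice(0,200),slice(120,390))
m=np.zeros_like(z,bool);m[c]=(abs(z[c]-.085)<.006)
rect=cv2.minAreaRect((X[m][:,:2]*1000).astype(np.float32));print('top',m.sum(),np.median(z[m]),rect)
for uv,h in [((207,76),.135),((317,105),.088),((203,134),.06),((471,193),.052)]:
    print(uv,h,atz(p,uv,h),rng(p,uv))
E
```

```text
knob 1915 0.13411213308616043 ((0.5405523777008057, 0.10417895019054413), 0.022213401272892952) [0.5408 0.1035]
top 24780 0.08501007852581818 ((553.2072143554688, 63.1661376953125), (240.71127319335938, 128.59051513671875), 86.0076675415039)
(207, 76) 0.135 [0.5407 0.1023 0.135 ] [0.5407 0.1025 0.1339]
(317, 105) 0.088 [ 0.542  -0.0093  0.088 ] [ 0.5432 -0.0141  0.0629]
(203, 134) 0.06 [0.4794 0.1093 0.06  ] [0.4788 0.11   0.0557]
(471, 193) 0.052 [ 0.4851 -0.2445  0.052 ] [ 0.4851 -0.2444  0.0521]
```

```bash
python3 - <<'E'
from h import *
a=cv2.imread('pics/w2.png')[110:160,170:240];b=cv2.imread('pics/scene0.png')[215:260,235:280]
cv2.imwrite('pics/win0.png',np.hstack([cv2.resize(a,(490,350),interpolation=cv2.INTER_CUBIC),cv2.resize(b,(300,350),interpolation=cv2.INTER_CUBIC)]))
to([.5406,.104,.20])
E
```

```text
t 3.225 ee [0.453  0.0296 0.264 ] yaw -1.3449533662373687 q [ 0.2793  0.1101 -0.5131  1.991   0.0626  1.0563 -1.607 ] F [-0.2299  0.1603  0.4024] op 0.0850752292150767
shift units [-0.3529 -0.6807  0.4258] len 0.13155804312891423 turn units [ 0.0085 -0.0052 -0.    ]
```

View pics/win0.png

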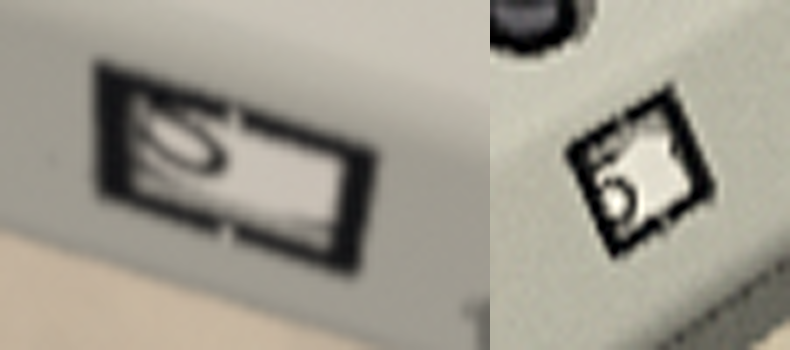

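```bash
python3 -m handwheel '[[[-0.118,-0.227,0.05],[0,0,0],1],[[-0.118,-0.227,0.05],[0,0,0],1],[[-0.118,-0.227,0.05],[0,0,0],1],[[0,0,0],[0,0,-1],1],[[0,0,0],[0,0,-1],1]]'
for i in 1; do python3 -m handwheel '[[[0,0,0],[0,0,-1],1],[[0,0,0],[0,0,-1],1],[[0,0,0],[0,0,-1],1],[[0,0,0],[0,0,-1],1],[[0,0,0],[0,0,-1],1]]'; done
python3 -m handwheel '[[[0,0,0],[0,0,-1],1],[[0,0,0],[0,0,-1],1],[[0,0,0],[0,0,-1],1],[[0,0,0],[0,0,-1],1],[[0,0,0],[0,0,-1],1]]'
python3 -m handwheel '[[[0,0,0],[0,0,-1],1],[[0,0,0],[0,0,-1],1],[[0,0,0],[0,0,-1],1],[[0,0,0],[0,0,-1],1],[[0,0,0],[0,0,-1],1]]'
python3 -c "
from h import *
to([.5406,.104,.20])"
```

```text
t: 3.85
ee_pos: [0.5409, 0.1049, 0.241]
tool_rot: [2.651, -1.683, -0.001]
contact_force: [0.5, 0.1, 0.2]
opening: 0.0855
t: 4.47
ee_pos: [0.5407, 0.1043, 0.2414]
tool_rot: [2.996, -0.941, -0.0]
contact_force: [-1.2, -0.3, -0.8]
opening: 0.0854
t: 5.1
ee_pos: [0.5407, 0.1043, 0.2414]
tool_rot: [3.138, -0.133, -0.001]
contact_force: [0.3, -0.5, 0.5]
opening: 0.0852
t: 5.72
ee_pos: [0.5407, 0.1043, 0.2413]
tool_rot: [3.065, 0.684, -0.002]
contact_force: [0.8, -0.2, 0.4]
opening: 0.0854
t 5.725 ee [0.5407 0.1043 0.2413] yaw 0.438904729101743 q [ 0.3921  0.3902 -0.8782  1.799   0.3339  1.1101 -0.1619] F [ 0.7868 -0.2106  0.4343] op 0.08543367334645997
shift units [-0.0011  0.0011  0.2753] len 0.04129323294571406 turn units [0.0086 0.012  0.    ]
```

```bash

python3 -m handwheel '[[[0,0,0],[0,0,-1],1],[[0,0,0],[0,0,-1],1],[[0,0,0],[0,0,-1],1],[[0,0,0],[0,0,-1],1],[[0,0,0],[0,0,-1],1]]'
python3 -m handwheel '[[[0,0,0],[0,0,-1],1],[[0,0,0],[0,0,-1],1],[[0,0,0],[0,0,-1],1],[[0,0,0],[0,0,-1],1],[[0,0,0],[0,0,-1],1]]'
python3 -m handwheel '[[[0,0,0],[0,0,0],1]]'
python3 - <<'E'
from h import *
p=imaging.read_camera('wrist');cv2.imwrite('pics/w3.png',p['color'])
X=cloud(p);x,y,z=X[...,0],X[...,1],X[...,2]
m=(z>.12)&(z<.15)&(np.hypot(x-.54,y-.104)<.04)
if m.sum()>50:
    Z=np.median(z[m]);m&=abs(z-Z)<.006
    pts=X[m][:,:2].astype(np.float32);print('knob',m.sum(),Z,cv2.minEnclosingCircle(pts))
to([.5406,.104,.104])
E
```

```text
t: 6.35
ee_pos: [0.5407, 0.1042, 0.2412]
tool_rot: [2.784, 1.454, -0.002]
contact_force: [0.0, -0.3, 0.8]
opening: 0.0855
t: 6.98
ee_pos: [0.5407, 0.1042, 0.2411]
tool_rot: [2.313, 2.125, -0.003]
contact_force: [0.1, -0.2, 1.4]
opening: 0.0853
t: 7.1
ee_pos: [0.5407, 0.1047, 0.2412]
tool_rot: [-2.318, -2.121, 0.002]
contact_force: [0.8, -0.7, 0.0]
opening: 0.0856
knob 1627 0.13417936516920353 ((0.5395700335502625, 0.10427403450012207), 0.022344326600432396)
t 7.15 ee [0.5407 0.1051 0.2413] yaw 1.4815287364418186 q [ 0.5405  0.4808 -1.1108  1.7909  0.4678  1.167   0.7643] F [-0.3392  0.0224  0.1834] op 0.08560146621354528
shift units [-0.0065  0.001   0.9152] len 0.13728404434130528 turn units [-0.0074  0.0079 -0.    ]
```

View pics/w3.png

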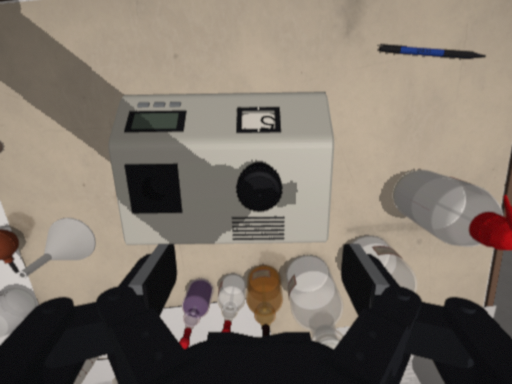

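```bash

python3 -m handwheel '[[[-0.006,0.003,0.3],[0,0,0],1],[[0,0,0.3],[0,0,0],1],[[0,0,0.2],[0,0,0],1],[[0,0,0.11],[0,0,0],1],[[0,0,0],[0,0,0],0]]' 30
python3 -m handwheel '[[[0,0,0],[0,0,0],-0.5],[[0,0,0],[0,0,0],-1],[[0,0,0],[0,0,0],-1],[[0,0,0],[0,0,0],-1]]' 30
python3 - <<'E'
from h import *
p=imaging.read_camera('wrist');cv2.imwrite('pics/w4.png',p['color'])
p=imaging.read_camera('scene');cv2.imwrite('pics/s4.png',p['color'])
to([.5406,.104,.104])
E
```

```text
t: 7.78
ee_pos: [0.5406, 0.1056, 0.1047]
tool_rot: [-2.314, -2.124, 0.002]
contact_force: [0.1, 0.1, 0.0]
opening: 0.0697
t: 8.28
ee_pos: [0.5416, 0.1054, 0.1058]
tool_rot: [2.313, 2.124, 0.001]
contact_force: [0.8, -4.6, 3.3]
opening: 0.0433
t 8.375 ee [0.5416 0.1054 0.1056] yaw 1.4855846092503515 q [ 0.4283  0.6343 -0.9778  1.914   0.6511  0.9483  0.6221] F [ 1.6617 -4.9258  3.4713] op 0.04318969503717369
shift units [-0.01   -0.0056  0.0108] len 0.0023652266350725495 turn units [0.0114 0.0057 0.    ]
```

View pics/w4.png

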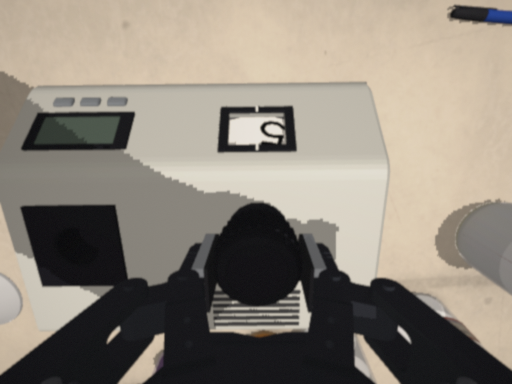

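View pics/s4.png

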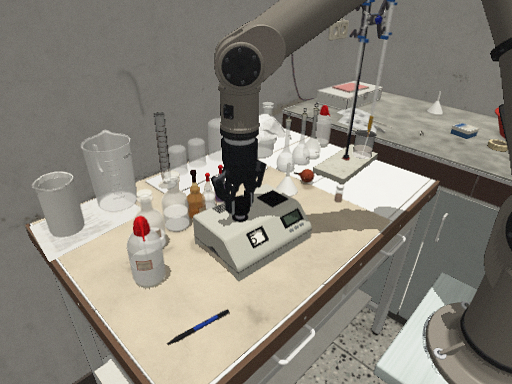

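```bash

python3 -m handwheel '[[[-0.006,0,0.01],[0,0,0],-1],[[0,0,0],[0,0,0],-1]]' 35;python3 -c "
from h import *
to([.5406,.104,.096])"
python3 -m handwheel '[[[0,0,0.012],[0,0,0],-1],[[0,0,0],[0,0,0],-1]]' ;python3 -c "
from h import *
to([.5406,.104,.096])"
```

```text
t: 8.62
ee_pos: [0.5414, 0.1053, 0.104]
tool_rot: [2.313, 2.125, 0.002]
contact_force: [2.8, -3.4, 4.1]
opening: 0.0428
t 8.625 ee [0.5414 0.1053 0.104 ] yaw 1.4863043179691073 q [ 0.4283  0.6363 -0.9767  1.9156  0.6531  0.9449  0.6218] F [ 2.7871 -3.4039  4.1142] op 0.04282502583854041
shift units [-0.0091 -0.0049  0.0533] len 0.00814856618695622 turn units [ 0.011  -0.0057 -0.    ]
t: 8.88
ee_pos: [0.5414, 0.1053, 0.1021]
tool_rot: [2.313, 2.126, 0.002]
contact_force: [3.2, -3.4, 3.9]
opening: 0.0429
t 8.875 ee [0.5414 0.1053 0.1021] yaw 1.4865830760087808 q [ 0.4264  0.6386 -0.9745  1.9168  0.6559  0.9422  0.6197] F [ 3.2421 -3.3856  3.9179] op 0.04292594709123569
shift units [-0.0094 -0.0043  0.0408] len 0.006317508378748191 turn units [ 0.0095 -0.0042 -0.    ]
```

```bash

python3 -m handwheel '[[[-0.003,0,0.008],[0,0,0],-1],[[0,0,0],[0,0,0],-1]]' 
python3 -m handwheel '[[[0,0.003,0.008],[0,0,0],-1],[[0,0,0],[0,0,0],-1]]' ;python3 -c "
from h import *
to([.5406,.104,.096])"
```

```text
t: 9.12
ee_pos: [0.5414, 0.1053, 0.1012]
tool_rot: [2.313, 2.126, 0.003]
contact_force: [3.7, -3.3, 4.6]
opening: 0.0431
t: 9.38
ee_pos: [0.5414, 0.1053, 0.0999]
tool_rot: [-2.313, -2.126, -0.002]
contact_force: [3.0, -2.4, 6.5]
opening: 0.043
t 9.375 ee [0.5414 0.1053 0.0999] yaw 1.4869926252090813 q [ 0.4248  0.6417 -0.9721  1.9178  0.659   0.9391  0.6181] F [ 3.0319 -2.3928  6.45  ] op 0.04296717182026818
shift units [-0.009  -0.0049  0.026 ] len 0.004191126934205819 turn units [ 0.0059 -0.0071 -0.    ]
```

```bash

python3 -m handwheel '[[[-0.002,0.003,0.008],[0,0,0],-1],[[0,0,0],[0,0,0],-1]]' ;python3 -c "
from h import *
to([.5406,.104,.096])"
```

```text
t: 9.62
ee_pos: [0.5415, 0.1052, 0.0987]
tool_rot: [-2.312, -2.126, -0.001]
contact_force: [1.4, -2.5, 6.8]
opening: 0.0431
t 9.625 ee [0.5415 0.1052 0.0987] yaw 1.48729411462496 q [ 0.424   0.6437 -0.9708  1.9181  0.6605  0.9378  0.6176] F [ 1.4166 -2.4751  6.7616] op 0.04309607403750496
shift units [-0.0086 -0.0055  0.018 ] len 0.0030981872678084053 turn units [ 0.0012 -0.0089 -0.    ]
```

```bash
cat >> h.py <<'E'
def knobz(name):
    p=imaging.read_camera('wrist');cv2.imwrite(f'pics/{name}.png',p['color'])
    X=cloud(p);x,y,z=X[...,0],X[...,1],X[...,2]
    m=(z>.115)&(z<.145)&(np.hypot(x-.54,y-.104)<.018)
    print('knob top',m.sum(),np.percentile(z[m],[10,50,90]) if m.any() else None)
    w=p['color']
    cv2.imwrite(f'pics/{name}z.png',cv2.resize(w[80:180,190:330],None,fx=5,fy=5,interpolation=cv2.INTER_CUBIC))
E
python3 -c "
from h import *
knobz('w5')
to([.5406,.104,.096])"
```

```text
knob top 4084 [0.1251 0.1259 0.1267]
t 9.675 ee [0.5415 0.1052 0.0987] yaw 1.487261808951671 q [ 0.424   0.6437 -0.9708  1.9181  0.6605  0.9378  0.6176] F [ 1.6906 -2.5647  5.3542] op 0.04325431910640404
shift units [-0.0087 -0.0055  0.0179] len 0.003093464590671843 turn units [ 0.0011 -0.0092 -0.    ]
```

View pics/w5.png

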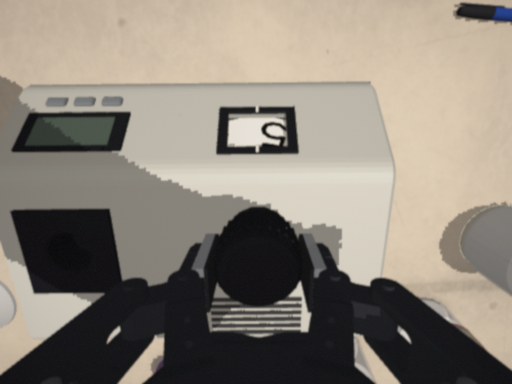

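```bash

python3 -m handwheel '[[[0,0,0],[0,0,0.7],-1],[[0,0,0],[0,0,0.7],-1],[[0,0,0],[0,0,0.7],-1],[[0,0,0],[0,0,0.7],-1],[[0,0,0],[0,0,0],-1]]' 45;python3 -c "
from h import *
knobz('w6')
to([.5406,.104,.096])"
```

```text
t: 10.3
ee_pos: [0.5415, 0.105, 0.0985]
tool_rot: [-2.598, -1.766, -0.001]
contact_force: [0.4, -1.8, 4.8]
opening: 0.0431
knob top 4071 [0.1249 0.1257 0.1265]
t 10.35 ee [0.5416 0.105  0.0985] yaw 1.1950869654117104 q [ 0.3828  0.614  -0.9061  1.9206  0.6117  0.9092  0.3647] F [ 0.7856 -1.9322  4.8894] op 0.042900671458367616
shift units [-0.0083 -0.0036  0.017 ] len 0.00288307909410493 turn units [-0.0002 -0.0059  0.    ]
```

View pics/w6.png

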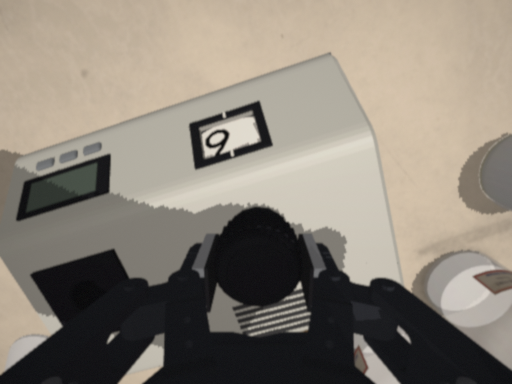

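```bash

python3 -m handwheel '[[[0,0,0],[0,0,0.8],-1],[[0,0,0],[0,0,0.8],-1],[[0,0,0],[0,0,0.8],-1],[[0,0,0],[0,0,0.8],-1],[[0,0,0],[0,0,0.8],-1]]' 45
python3 -m handwheel '[[[0,0,0],[0,0,0.8],-1],[[0,0,0],[0,0,0.8],-1],[[0,0,0],[0,0,0.8],-1],[[0,0,0],[0,0,0],-1]]' 45;python3 -c "
from h import *
knobz('w7')
p=imaging.read_camera('scene');cv2.imwrite('pics/s7.png',cv2.resize(p['color'][190:270,220:320],None,fx=6,fy=6,interpolation=cv2.INTER_CUBIC))
to([.5406,.104,.096])"
```

```text
t: 10.98
ee_pos: [0.5415, 0.1046, 0.0984]
tool_rot: [-2.909, -1.185, 0.0]
contact_force: [-0.5, -2.8, 5.3]
opening: 0.0429
t: 11.48
ee_pos: [0.5414, 0.1045, 0.0984]
tool_rot: [3.034, 0.814, -0.0]
contact_force: [0.1, -2.7, 5.5]
opening: 0.0428
knob top 4065 [0.1247 0.1255 0.1264]
t 11.575 ee [0.5414 0.1045 0.0984] yaw 0.5247240810813985 q [ 0.2792  0.5563 -0.7542  1.9271  0.5     0.8544 -0.214 ] F [ 0.1374 -3.127   6.3963] op 0.0427572915396218
shift units [-0.006   0.      0.0162] len 0.0025912226181453606 turn units [-0.0001  0.0026 -0.    ]
```

View pics/w7.png

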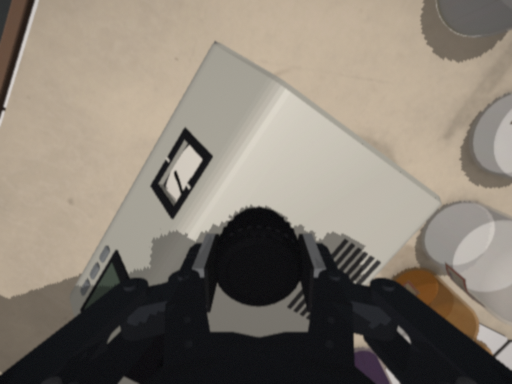

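View pics/s7.png

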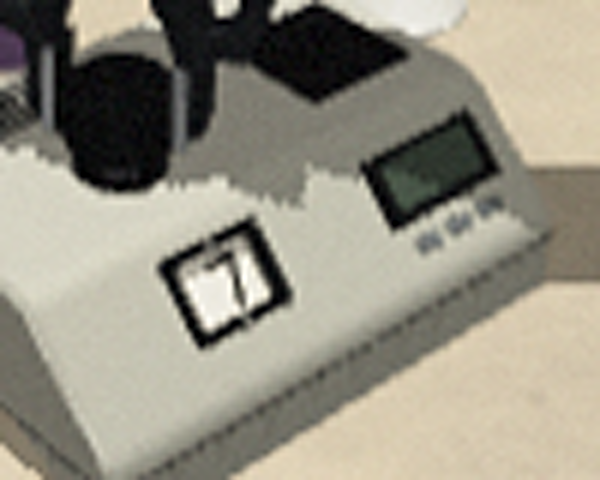

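```bash
cat >> h.py <<'E'
from scipy.interpolate import griddata
YAW=np.radians(-4.0);KN=np.array([.5403,.1042])
def local(X):  # colorimeter axes relative to knob axis
    c,s=np.cos(YAW),np.sin(YAW);d=X[...,:2]-KN
    return np.stack([d[...,0]*c+d[...,1]*s,-d[...,0]*s+d[...,1]*c,X[...,2]],-1)
def win(name,camname='wrist'):
    p=imaging.read_camera(camname);cv2.imwrite(f'pics/{name}.png',p['color']);np.save(name+'.npy',p,allow_pickle=True)
    return winp(p,name)
def winp(p,name):
    L=local(cloud(p));g=cv2.cvtColor(p['color'],cv2.COLOR_BGR2GRAY).astype(float)
    m=(L[...,0]>-.085)&(L[...,0]<-.035)&(abs(L[...,1])<.035)&(L[...,2]>.02)&(L[...,2]<.1)
    P=L[m]; r=np.hypot(P[:,0],P[:,1])
    ph=np.arctan2(-P[:,1],-P[:,0])   # >0 = to the reader's right
    gx,gy=np.meshgrid(np.arange(-.5,.5,.005),np.arange(.09,.03,-.0003))
    im=griddata(np.c_[ph,r],g[m],(gx,-gy+.0+.12 if False else gy),method='linear',fill_value=0)
    im=im[::-1]  # small radius (top) first
    cv2.imwrite(f'pics/{name}p.png',cv2.resize(im.astype(np.uint8),None,fx=3.5,fy=2.8))
    np.save(name+'_p.npy',im)
    for rr in np.arange(.045,.08,.003):
        k=(abs(r-rr)<.001)&(abs(P[:,1])<.012); 
        if k.any(): print(round(rr,3),np.median(P[k][:,2]).round(4),end=' ; ')
    print()
E
python3 -c "
from h import *
win('w8')"
```

```text
0.045 0.0805 ; 0.048 0.0778 ; 0.051 0.0772 ; 0.054 0.064 ; 0.057 0.0613 ; 0.06 0.0581 ; 0.063 0.0551 ; 0.066 0.0522 ; 0.069 0.0541 ; 0.072 0.0556 ; 0.075 0.0507 ; 0.078 0.0476 ;
```

View pics/w8p.png

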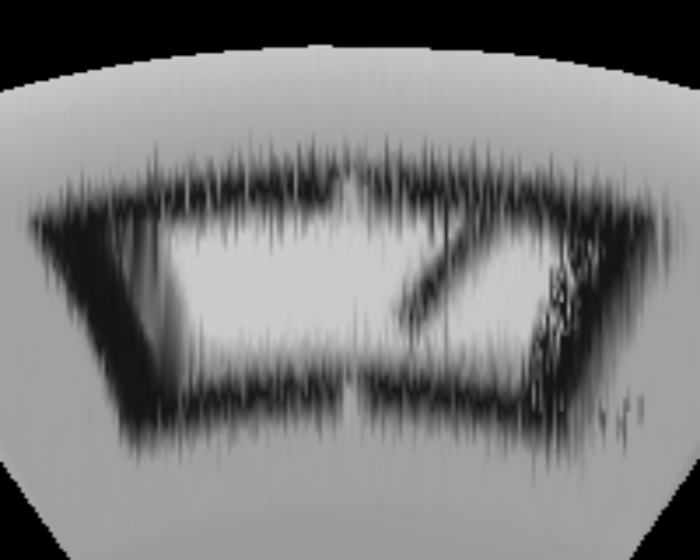

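```bash
python3 -c "
from h import *
win('s8','scene');win('t8','top')"
```

```text
0.045 0.0769 ; 0.048 0.0675 ; 0.051 0.0718 ; 0.054 0.0614 ; 0.057 0.0583 ; 0.06 0.0561 ; 0.063 0.0533 ; 0.066 0.0497 ; 0.069 0.0532 ; 0.072 0.0506 ; 0.075 0.0475 ; 0.078 0.0444 ; 
0.048 0.0786 ; 0.051 0.0778 ; 0.054 0.0761 ; 0.057 0.0618 ; 0.06 0.0588 ; 0.063 0.0571 ; 0.066 0.0536 ; 0.069 0.0509 ; 0.072 0.054 ; 0.075 0.0534 ; 0.078 0.0479 ;
```

View pics/s8p.png

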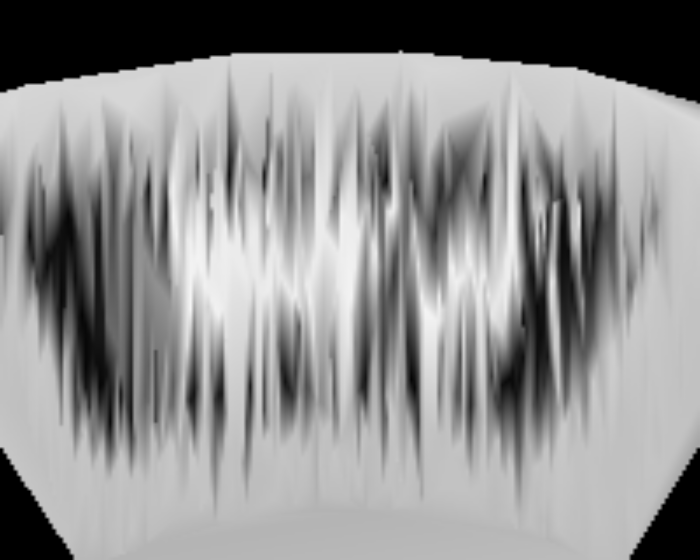

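View pics/t8p.png

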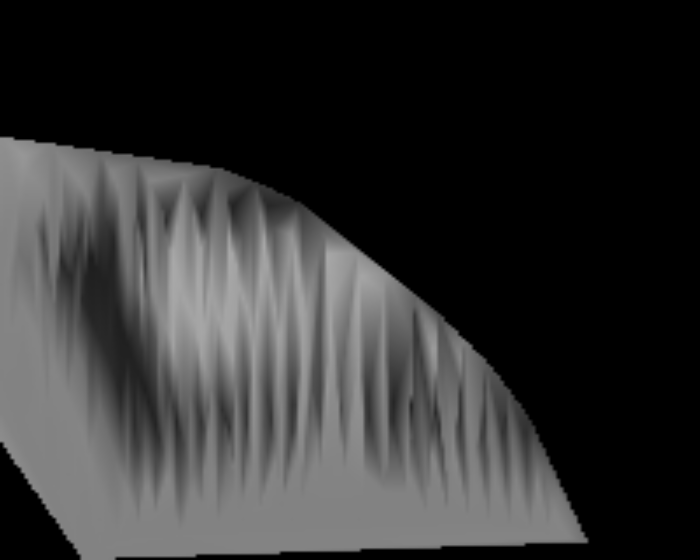

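```bash
cat >> h.py <<'E'
def cone(p,name,dz=0,K=None):
    kn=KN if K is None else np.array(K)
    ph,r=np.meshgrid(np.arange(-.5,.5,.0025),np.arange(.044,.080,.00015))
    lx,ly=-r*np.cos(ph),-r*np.sin(ph);z=.064-(r-.054)*.983+dz
    c,s=np.cos(YAW),np.sin(YAW)
    W=np.stack([kn[0]+lx*c-ly*s,kn[1]+lx*s+ly*c,z],-1).reshape(-1,3)
    Kc,D,R,t=cam(p);uv=cv2.projectPoints(W,np.array(p['rvec'],float),t,Kc,D)[0].reshape(ph.shape+(2,)).astype(np.float32)
    im=cv2.remap(p['color'],uv[...,0],uv[...,1],cv2.INTER_CUBIC);im=cv2.resize(im,None,fx=1.8,fy=1.8)
    for k in range(0,400,40): cv2.line(im,(int(k*1.8),0),(int(k*1.8),8 if k!=200 else 20),(0,0,255),1)
    cv2.imwrite(f'pics/{name}.png',im)
E
python3 -c "
from h import *
a=np.load('w8.npy',allow_pickle=True).item();b=np.load('s8.npy',allow_pickle=True).item()
cone(a,'c8w');cone(b,'c8s',-.0025)
x=np.vstack([cv2.imread('pics/c8w.png')[:300],cv2.imread('pics/c8s.png')[:300]]);print(x.shape);cv2.imwrite('pics/c8.png',x)"
```

```text
(600, 720, 3)
```

View pics/c8.png

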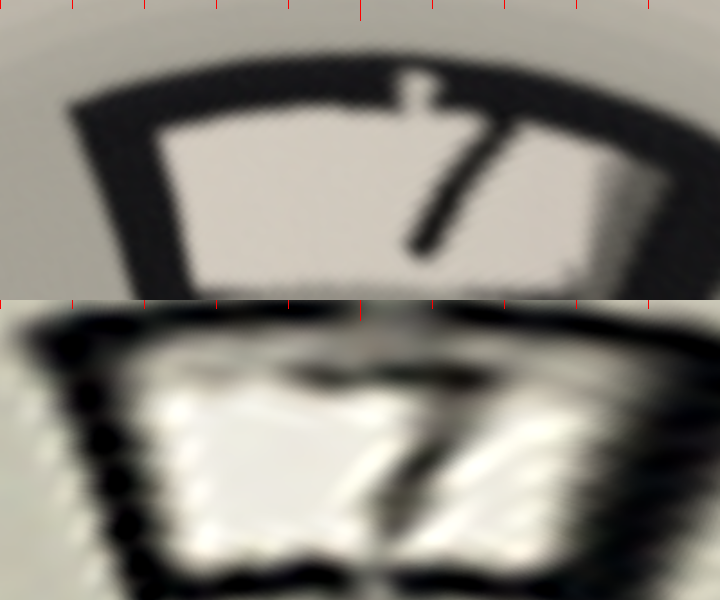

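```bash
cat >> h.py <<'E'
def face(p,name):
    L=local(cloud(p))
    m=(L[...,0]>-.088)&(L[...,0]<-.042)&(abs(L[...,1])<.04)&(L[...,2]>.02)&(L[...,2]<.1)&~((L[...,0]>-.078)&(L[...,0]<-.048)&(abs(L[...,1])<.026))
    P=L[m];A=np.c_[P[:,0],P[:,1],np.ones(len(P))]
    co=np.linalg.lstsq(A,P[:,2],rcond=None)[0]
    for _ in range(5):
        k=abs(A@co-P[:,2])<.0015;co=np.linalg.lstsq(A[k],P[k,2],rcond=None)[0]
    print(name,'plane',co,len(P),k.mean())
    ly,lx=np.meshgrid(np.arange(.03,-.03,-.00015),np.arange(-.04,-.088,-.00015))
    z=co[0]*lx+co[1]*ly+co[2];c,s=np.cos(YAW),np.sin(YAW)
    W=np.stack([KN[0]+lx*c-ly*s,KN[1]+lx*s+ly*c,z],-1).reshape(-1,3)
    Kc,D,R,t=cam(p);uv=cv2.projectPoints(W,np.array(p['rvec'],float),t,Kc,D)[0].reshape(lx.shape+(2,)).astype(np.float32)
    im=cv2.remap(p['color'],uv[...,0],uv[...,1],cv2.INTER_CUBIC)
    im=cv2.resize(im,(720,480))
    for k in range(0,13): cv2.line(im,(k*60,0),(k*60,8 if k!=6 else 20),(0,0,255),1)
    cv2.imwrite(f'pics/{name}.png',im);return im
E
python3 -c "
from h import *
a=np.load('w8.npy',allow_pickle=True).item();b=np.load('s8.npy',allow_pickle=True).item()
cv2.imwrite('pics/f8.png',np.vstack([cv2.resize(face(a,'f8w'),(720,300)),cv2.resize(face(b,'f8s'),(720,300))]))"
```

```text
f8w plane [ 1.0005 -0.0029  0.1251] 4344 0.9836556169429097
f8s plane [ 0.9809 -0.0035  0.1205] 546 0.5860805860805861
```

View pics/f8.png

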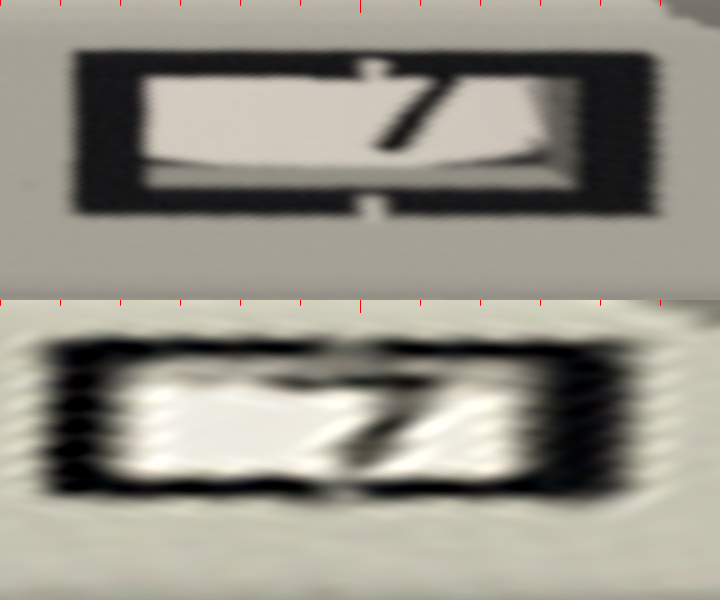

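```bash
cat > v.py <<'E'
from h import *
a=np.load('w8.npy',allow_pickle=True).item()
def T(R,t): M=np.eye(4);M[:3,:3]=R;M[:3,3]=t;return M
def tool(e,y): c,s=np.cos(y),np.sin(y);return T(np.array([[c,s,0],[s,-c,0],[0,0,-1.]]),e)
K,D,R,t=cam(a)
Hc=T(R,t)@tool([.5414,.1045,.0984],.5247)   # cam<-tool
M=Hc@np.linalg.inv(tool([.5416,.105,.0985],1.1951))
b=dict(a);b['rvec']=cv2.Rodrigues(M[:3,:3])[0].ravel();b['tvec']=M[:3,3];b['color']=cv2.imread('pics/w6.png')
cone(b,'c6w')
co=[1.0005,-.0029,.1251]
def face2(p,name):
    ly,lx=np.meshgrid(np.arange(.03,-.03,-.00015),np.arange(-.04,-.088,-.00015))
    z=co[0]*lx+co[1]*ly+co[2];c,s=np.cos(YAW),np.sin(YAW)
    W=np.stack([KN[0]+lx*c-ly*s,KN[1]+lx*s+ly*c,z],-1).reshape(-1,3)
    Kc,D,R,t=cam(p);uv=cv2.projectPoints(W,np.array(p['rvec'],float),t,Kc,D)[0].reshape(lx.shape+(2,)).astype(np.float32)
    im=cv2.resize(cv2.remap(p['color'],uv[...,0],uv[...,1],cv2.INTER_CUBIC),(720,300))
    for k in range(13): cv2.line(im,(k*60,0),(k*60,8 if k!=6 else 20),(0,0,255),1)
    return im
cv2.imwrite('pics/c6.png',np.vstack([cv2.imread('pics/c6w.png')[:300],face2(b,'x')]))
E
python3 v.py
```

```text
(no output)
```

View pics/c6.png

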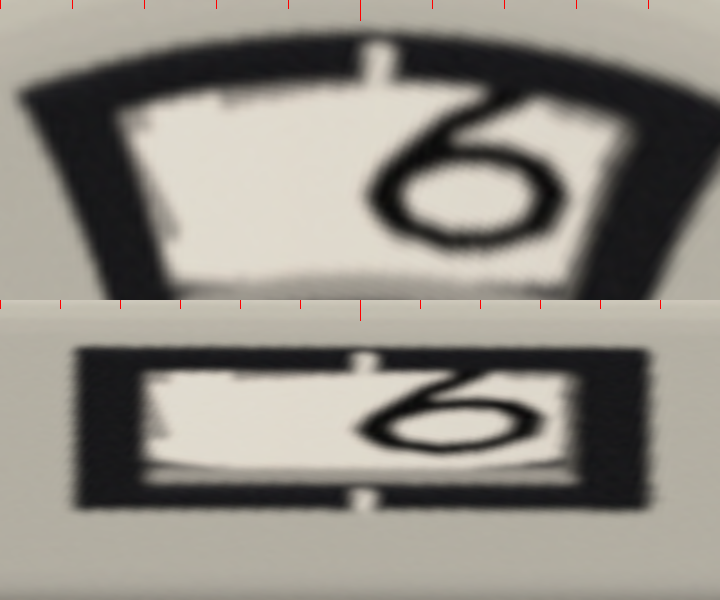

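```bash

python3 -m handwheel '[[[0,0,0],[0,0,0.4],-1],[[0,0,0],[0,0,0.41],-1],[[0,0,0],[0,0,0],-1]]' 45;python3 -c "
from h import *
win('w9');
a=np.load('w9.npy',allow_pickle=True).item();win('s9','scene');b=np.load('s9.npy',allow_pickle=True).item()
cone(a,'c9w');cone(b,'c9s',-.0025)
r=lambda f:cv2.resize(f,(390,290))
cv2.imwrite('pics/f9.png',np.vstack([np.hstack([r(face(a,'f9w')),r(face(b,'f9s'))]),np.hstack([r(cv2.imread('pics/c9w.png')[:300]),r(cv2.imread('pics/c9s.png')[:300])])]))
to([.5406,.104,.096])
"
```

```text
t: 12.1
ee_pos: [0.5413, 0.1044, 0.0984]
tool_rot: [3.066, 0.685, -0.001]
contact_force: [0.2, -3.3, 5.1]
opening: 0.0429
0.045 0.0807 ; 0.048 0.0778 ; 0.051 0.0771 ; 0.054 0.0641 ; 0.057 0.0611 ; 0.06 0.0583 ; 0.063 0.0551 ; 0.066 0.0522 ; 0.069 0.0539 ; 0.072 0.0556 ; 0.075 0.0524 ; 0.078 0.0472 ; 
0.045 0.0764 ; 0.048 0.0668 ; 0.051 0.0721 ; 0.054 0.0603 ; 0.057 0.0579 ; 0.06 0.0551 ; 0.063 0.0527 ; 0.066 0.0514 ; 0.069 0.053 ; 0.072 0.0517 ; 0.075 0.0487 ; 0.078 0.0448 ; 
f9w plane [ 1.0003 -0.0031  0.1251] 4107 0.9868517165814463
f9s plane [1.0019 0.0007 0.1216] 553 0.5171790235081374
t 12.2 ee [0.5413 0.1044 0.0984] yaw 0.43994712186791685 q [ 0.2654  0.55   -0.7348  1.928   0.486   0.8485 -0.2872] F [ 0.1386 -2.7246  6.6096] op 0.042581580848077394
shift units [-0.0056  0.0003  0.0162] len 0.0025648409500049537 turn units [0.0001 0.0037 0.    ]
```

View pics/f9.png

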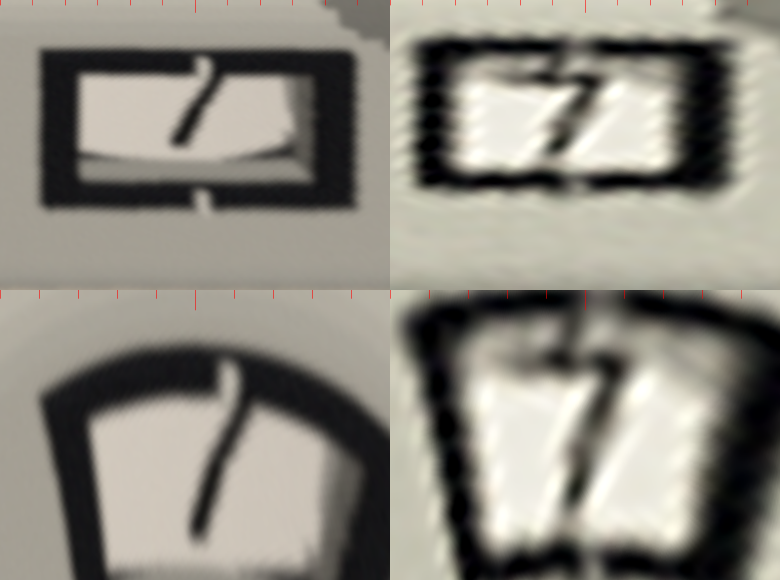

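```bash

python3 -m handwheel '[[[0,0,-0.018],[0,0,0],-1],[[0,0,-0.018],[0,0,0],-1],[[0,0,-0.015],[0,0,0],-1],[[0,0,0],[0,0,0],-1],[[0,0,0],[0,0,0],0]]'
python3 -m handwheel '[[[0,0,0],[0,0,0],1],[[0,0,0],[0,0,0],1],[[0,0,-0.1],[0,0,0],1],[[0,0,-0.4],[0,0,0],1],[[0,0,-0.4],[0,0,0],1]]'
python3 -c "
from h import *
to([.5406,.104,.25])"
```

```text
t: 12.82
ee_pos: [0.5414, 0.1043, 0.1059]
tool_rot: [3.066, 0.683, -0.001]
contact_force: [0.0, -2.4, 3.0]
opening: 0.0429
t: 13.45
ee_pos: [0.5411, 0.1048, 0.2432]
tool_rot: [-3.065, -0.684, 0.001]
contact_force: [0.9, 1.5, -0.0]
opening: 0.0852
t 13.45 ee [0.5411 0.1048 0.2432] yaw 0.43900886438962033 q [ 0.3654  0.3772 -0.8396  1.7974  0.3107  1.106  -0.142 ] F [ 0.8948  1.4965 -0.001 ] op 0.0851978936715029
shift units [-0.0055  0.0029 -0.0452] len 0.00684366551485386 turn units [-0.009   0.0042 -0.    ]
```

```bash
python3 -m handwheel '[[[0,0,0],[0,0,-1],1],[[0,0,0],[0,0,-1],1],[[0,0,0],[0,0,-1],1],[[0,0,0],[0,0,-1],1],[[0,0,0],[0,0,-1],1]]'; python3 -m handwheel '[[[0,0,0],[0,0,-1],1],[[0,0,0],[0,0,-1],1],[[0,0,0],[0,0,-1],1],[[0,0,0],[0,0,-1],1],[[0,0,0],[0,0,-1],1]]';  cat >> v.py <<'E'
print(np.linalg.inv(Hc))
to([.48,.10,.25])
E
python3 v.py
```

```text
t: 14.08
ee_pos: [0.5415, 0.1047, 0.242]
tool_rot: [2.782, 1.459, 0.001]
contact_force: [0.4, -0.2, 0.3]
opening: 0.0856
t: 14.7
ee_pos: [0.5416, 0.1046, 0.242]
tool_rot: [2.31, 2.129, 0.001]
contact_force: [0.6, -0.2, 0.1]
opening: 0.0852
[[ 1.      0.0004  0.0011 -0.001 ]
 [-0.0007  0.9547  0.2974 -0.0755]
 [-0.001  -0.2974  0.9547 -0.1427]
 [ 0.      0.      0.      1.    ]]
t 14.7 ee [0.5416 0.1046 0.242 ] yaw 1.4891049811011887 q [ 0.5168  0.4608 -1.0683  1.7907  0.4406  1.154   0.7971] F [ 0.6311 -0.1769  0.0704] op 0.0852331806758229
shift units [-0.0641 -0.4065 -0.0534] len 0.06224098713155809 turn units [ 0.0055 -0.001  -0.    ]
```

```bash
python3 -m handwheel '[[[0,-0.28,0],[0,0,0],1],[[0,-0.28,0],[-1,0,0],1],[[0,0,0],[-1,0,0],1],[[0,0,0],[-1,0,0],1],[[0,0,0],[-1,0,0],1]]'; python3 -m handwheel '[[[0,0,0],[0,0,0],1]]'
python3 -c "
from h import *
win('w10');
a=np.load('w10.npy',allow_pickle=True).item()
cone(a,'c10w');face(a,'f10w')
r=lambda f:cv2.resize(f,(720,300))
cv2.imwrite('pics/f10.png',np.vstack([r(face(a,'f10w')),r(cv2.imread('pics/c10w.png')[:300])]))
to([.5406,.104,.096])
"
```

```text
t: 15.32
ee_pos: [0.4579, 0.1119, 0.2419]
tool_rot: [2.063, 1.895, 0.406]
contact_force: [-0.6, -0.6, 0.2]
opening: 0.0851
t: 15.45
ee_pos: [0.4564, 0.1112, 0.2411]
tool_rot: [2.063, 1.897, 0.399]
contact_force: [0.2, -0.7, -0.2]
opening: 0.0859
0.045 0.0808 ; 0.048 0.078 ; 0.051 0.0691 ; 0.054 0.0647 ; 0.057 0.0615 ; 0.06 0.0586 ; 0.063 0.0551 ; 0.066 0.0524 ; 0.069 0.0541 ; 0.072 0.0558 ; 0.075 0.0512 ; 0.078 0.0476 ; 
f10w plane [ 0.9997 -0.0005  0.1252] 2483 0.8542086186065244
f10w plane [ 0.9997 -0.0005  0.1252] 2483 0.8542086186065244
t 15.5 ee [0.4576 0.1113 0.2416] yaw 1.4855469712228688 q [ 0.7327 -0.0016 -1.2163  2.2286  0.403   0.5943  0.7028] F [ 0.0331 -1.1873  0.4244] op 0.08576509263484289
shift units [0.0009 0.113  1.1127] len 0.16775842768064453 turn units [3.9983 0.0244 0.0052]
```

View pics/f10.png

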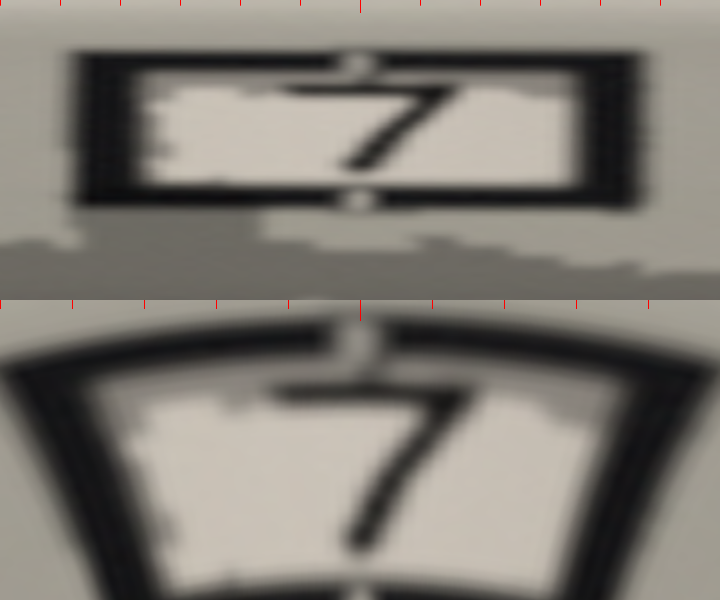

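View pics/w10.png

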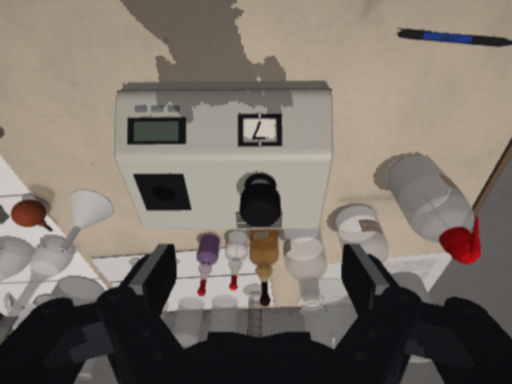

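```bash
python3 -m handwheel '[[[-0.4,0,0],[1,0,0],1],[[-0.4,0,0],[1,0,0],1],[[-0.4,0,0],[1,0,0],1],[[-0.4,0,0],[1,0,0],1],[[-0.36,0.18,0],[0,0,0],1]]'; python3 -m handwheel '[[[-0.36,0.18,0],[0,0,0],1],[[0,0,0.3],[0,0,0],1],[[0,0,0],[0,0,0],1],[[0,0,0],[0,0,0],1]]'
cat >> h.py <<'E'
def top_of(p,xy,zlo,zhi,rad):
    X=cloud(p);z=X[...,2];m=(z>zlo)&(z<zhi)&(np.hypot(X[...,0]-xy[0],X[...,1]-xy[1])<rad)
    P=X[m];Z=np.median(P[:,2]);k=abs(P[:,2]-Z)<.003;c=cv2.minEnclosingCircle(P[k][:,:2].astype(np.float32))
    vv=np.argwhere(m).mean(0);print('n',len(P),'Z',Z,'circle',c,'mean',P[k].mean(0),'px',vv[::-1])
E
python3 -c "
from h import *
p=imaging.read_camera('wrist');cv2.imwrite('pics/w11.png',p['color']);np.save('w11.npy',p,allow_pickle=True)
top_of(p,(.485,-.245),.045,.06,.03)
to([.485,-.245,.03])
"
```

```text
t: 16.12
ee_pos: [0.4619, -0.1738, 0.2427]
tool_rot: [2.306, 2.108, 0.018]
contact_force: [2.3, 1.9, 0.9]
opening: 0.0852
t: 16.62
ee_pos: [0.4849, -0.2266, 0.1995]
tool_rot: [2.3, 2.109, 0.019]
contact_force: [0.6, -0.4, 0.4]
opening: 0.0851
n 323 Z 0.05198285111562918 circle ((0.4842868149280548, -0.2470162957906723), 0.010804006829857826) mean [ 0.4836 -0.2467  0.052 ] px [240.8731 176.8978]
t 16.675 ee [ 0.4852 -0.2267  0.2001] yaw 1.484222375100224 q [ 1.0031  0.3869 -0.8408  1.8974  0.3485  0.9814  1.4931] F [0.0632 0.0003 0.1778] op 0.08528842921074661
shift units [-0.1151 -0.0189  1.1344] len 0.1710610067752514 turn units [0.2377 0.0553 0.0007]
```

View pics/w11.png

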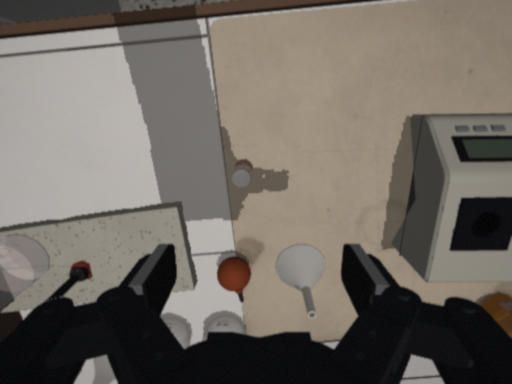

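```bash
python3 -m handwheel '[[[-0.134,0,0],[0.24,0.05,0],1],[[0,0,0.35],[0,0,0],1],[[0,0,0.35],[0,0,0],1],[[0,0,0],[0,0,0],1]]';python3 -c "
from h import *
to([.484,-.2467,.027])"
```

```text
t: 17.18
ee_pos: [0.4803, -0.2465, 0.0923]
tool_rot: [-2.312, -2.119, 0.006]
contact_force: [0.4, 1.2, 1.3]
opening: 0.0854
t 17.175 ee [ 0.4803 -0.2465  0.0923] yaw 1.4838474401480832 q [ 0.9364  0.5483 -0.7412  1.9532  0.4947  0.8358  1.4075] F [0.4023 1.1954 1.3478] op 0.08540614927708609
shift units [0.0004 0.0273 0.4355] len 0.06544665652312552 turn units [-0.0617 -0.0087  0.    ]
```

```bash
python3 -m handwheel '[[[0,0.027,0.2],[-0.06,0,0],1],[[0,0,0.2],[0,0,0],1],[[0,0,0.035],[0,0,0],1],[[0,0,0],[0,0,0],1]]';python3 -c "
from h import *
to([.484,-.2467,.027])"
```

```text
t: 17.68
ee_pos: [0.4877, -0.2482, 0.0306]
tool_rot: [2.312, 2.117, 0.006]
contact_force: [-0.4, -0.7, 0.5]
opening: 0.0852
t 17.675 ee [ 0.4877 -0.2482  0.0306] yaw 1.482955332083866 q [ 0.8752  0.6389 -0.6695  1.9767  0.5952  0.7213  1.3248] F [-0.3706 -0.7257  0.5399] op 0.08518102966487139
shift units [ 0.008  -0.0259  0.0237] len 0.005401545145988446 turn units [0.069  0.0177 0.0001]
```

```bash
python3 -m handwheel '[[[0.008,-0.02,0.015],[0.06,0.015,0],1],[[0,0,0],[0,0,0],1]]';python3 -c "
from h import *
to([.484,-.2467,.027])"
```

```text
t: 17.92
ee_pos: [0.4836, -0.2466, 0.027]
tool_rot: [-2.317, -2.121, 0.001]
contact_force: [-0.1, 0.1, -0.1]
opening: 0.0852
t 17.925 ee [ 0.4836 -0.2466  0.027 ] yaw 1.4827235372919596 q [ 0.8738  0.6427 -0.6671  1.9819  0.5963  0.7212  1.3222] F [-0.0728  0.1437 -0.0837] op 0.0852033880981009
shift units [-0.0006  0.0025  0.0001] len 0.000391719898206258 turn units [-0.0077 -0.0022  0.    ]
```

Close on the vial.

```bash
python3 -m handwheel '[[[0,0,0],[0,0,0],0],[[0,0,0],[0,0,0],-0.4],[[0,0,0],[0,0,0],-1],[[0,0,0],[0,0,0],-1],[[0,0,0],[0,0,0],-1]]' 25;python3 -c "
from h import *
to([.542,-.0102,.13])
p=imaging.read_camera('wrist');cv2.imwrite('pics/w12.png',p['color'])"
```

```text
t: 18.55
ee_pos: [0.4834, -0.2464, 0.0262]
tool_rot: [-2.316, -2.12, 0.001]
contact_force: [0.3, -0.6, 2.0]
opening: 0.0219
t 18.55 ee [ 0.4834 -0.2464  0.0262] yaw 1.4827577082969525 q [ 0.8732  0.644  -0.6665  1.9821  0.5968  0.7206  1.3218] F [ 0.3476 -0.5616  1.963 ] op 0.02192914231479966
shift units [ 1.6035  0.2496 -0.6913] len 0.26458094600216775 turn units [-0.0153 -0.0073  0.    ]
```

View pics/w12.png

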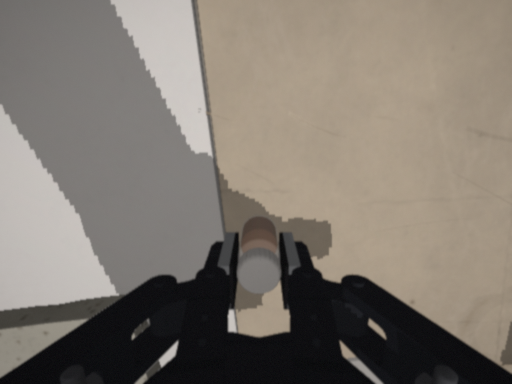

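```bash
python3 -m handwheel '[[[0,0,-0.3],[0,0,0],-1],[[0,0,-0.4],[0,0,0],-1],[[0.1,0,-0.2],[0,0,0],-1],[[0.4,0.05,0],[0,0,0],-1],[[0.4,0.05,0],[0,0,0],-1]]' 40; python3 -m handwheel '[[[0,0,0],[0,0,0],-1],[[0,0,0],[0,0,0],-1]]'; python3 -c "
from h import *
p=imaging.read_camera('wrist');cv2.imwrite('pics/w13.png',p['color']);np.save('w13.npy',p,allow_pickle=True)
for d in finder.mark_of('well_mouth',p)[:2]: print(d['score'],px(d),atz(p,px(d),.088))
to([.542,-.0102,.16])"
```

```text
t: 19.23
ee_pos: [0.5107, -0.1127, 0.1618]
tool_rot: [-2.319, -2.118, -0.0]
contact_force: [1.2, -0.3, -0.6]
opening: 0.0216
t: 19.48
ee_pos: [0.5102, -0.1136, 0.161]
tool_rot: [-2.315, -2.121, 0.002]
contact_force: [-0.1, -0.8, -0.7]
opening: 0.0217
0.67 (387.584, 235.392) [ 0.5472 -0.0092  0.088 ]
0.54 (209.5104, 277.5168) [ 0.5745 -0.1631  0.088 ]
t 19.575 ee [ 0.5099 -0.1149  0.1608] yaw 1.4806499309487005 q [ 0.7772  0.4379 -0.8396  1.9421  0.4013  0.9388  1.2212] F [ 0.5394  0.0768 -0.0917] op 0.022063985191923995
shift units [0.7143 0.15   0.0055] len 0.10948573996134854 turn units [-0.023  -0.0025  0.    ]
```

View pics/w13.png

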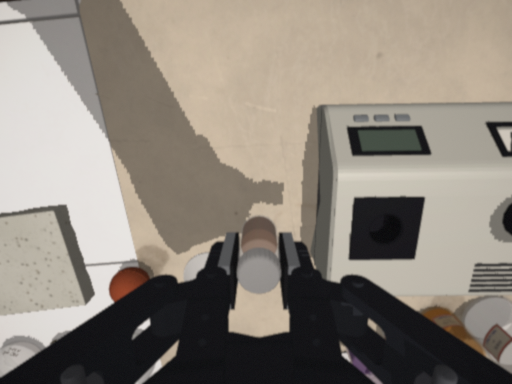

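```bash
python3 -c "
from h import *
p=np.load('w13.npy',allow_pickle=True).item()
X=cloud(p);z=X[...,2];g=p['color'].max(-1)
a=p['color'][190:270,340:435];cv2.imwrite('pics/hole.png',cv2.resize(cv2.convertScaleAbs(a,alpha=4),None,fx=7,fy=7,interpolation=cv2.INTER_CUBIC))
s=np.zeros_like(z,bool);s[192:266,344:430]=True
ins=s&(abs(z-.088)<.0025)&(g<60);print('insert',ins.sum(),np.median(z[ins]),cv2.minAreaRect((X[ins][:,:2]*1000).astype(np.float32)))
h=s&(z<.080)&(z>.05)&(g<60);
# rim: intersect hole pixel rays with z=.088
uv=np.argwhere(h)[:,::-1];P=np.array([atz(p,q,.088)[:2] for q in uv]).astype(np.float32);k=np.hypot(P[:,0]-.545,P[:,1]+.01)<.02;print('hole',k.sum(),cv2.minEnclosingCircle(P[k]),P[k].min(0),P[k].max(0))
cap=(g>80)&(z>.13);cap[:230]=False;cap[300:]=False;cap[:,:235]=False;cap[:,285:]=False
C=X[cap];Z=np.median(C[:,2]);k=abs(C[:,2]-Z)<.003;print('cap',Z,cv2.minEnclosingCircle(C[k][:,:2].astype(np.float32)),C[k].mean(0))
"
```

```text
insert 3393 0.08818933917676176 ((540.90869140625, -11.513320922851562), (56.260616302490234, 55.60250473022461), 85.68355560302734)
hole 535 ((0.5392969846725464, -0.01304621621966362), 0.012431100942194462) [ 0.5278 -0.0241] [ 0.5509 -0.0026]
cap 0.18612416395274703 ((0.5133286714553833, -0.11462153494358063), 0.013458249159157276) [ 0.5097 -0.1144  0.1868]
```

View pics/hole.png

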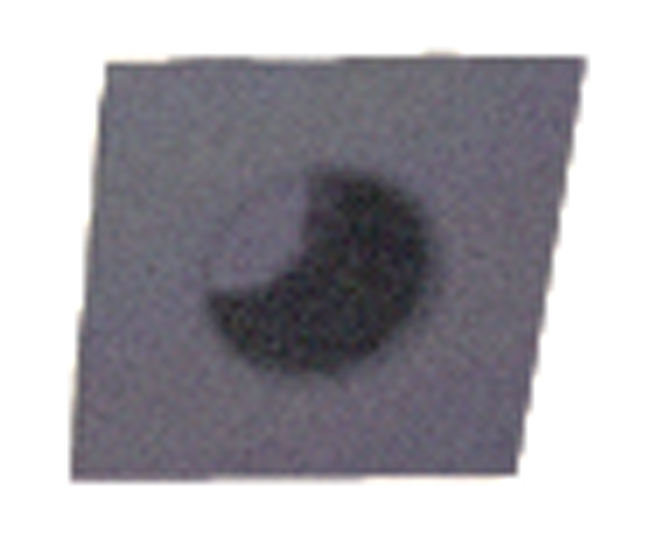

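```bash
python3 -c "
from h import *
p=np.load('w13.npy',allow_pickle=True).item()
for q in [(385.4,228.3),(385.9,228.8)]: print(atz(p,q,.088))
print(atz(p,((263)/1.,270),.187))
to([.5412,-.0112,.135])"
```

```text
[ 0.5405 -0.0113  0.088 ]
[ 0.541  -0.0109  0.088 ]
[ 0.5083 -0.1121  0.187 ]
t 19.575 ee [ 0.5099 -0.1149  0.1608] yaw 1.4806499309487005 q [ 0.7772  0.4379 -0.8396  1.9421  0.4013  0.9388  1.2212] F [ 0.5394  0.0768 -0.0917] op 0.022063985191923995
shift units [0.7071 0.1457 0.1721] len 0.11133498499775757 turn units [-0.023  -0.0025  0.    ]
```

```bash
python3 -m handwheel '[[[0.35,0.072,0],[-0.02,0,0],-1],[[0.357,0.074,0],[0,0,0],-1],[[0,0,0.12],[0,0,0],-1],[[0,0,0.12],[0,0,0],-1],[[0,0,0],[0,0,0],-1]]'; python3 -m handwheel '[[[0,0,0],[0,0,0],-1]]'; python3 -c "
from h import *
p=imaging.read_camera('wrist');cv2.imwrite('pics/w14.png',p['color']);np.save('w14.npy',p,allow_pickle=True)
to([.541,-.0112,.115])"
```

```text
t: 20.2
ee_pos: [0.5398, -0.0122, 0.1231]
tool_rot: [-2.318, -2.116, 0.005]
contact_force: [-0.4, -0.0, 0.8]
opening: 0.0215
t: 20.32
ee_pos: [0.5414, -0.0111, 0.1252]
tool_rot: [-2.319, -2.119, -0.001]
contact_force: [-0.3, -0.4, -0.1]
opening: 0.0216
t 20.375 ee [ 0.5417 -0.0107  0.1256] yaw 1.4809600375512217 q [ 0.5405  0.5162 -0.8137  1.9299  0.4764  0.897   0.9664] F [ 0.9181  0.2468 -0.0343] op 0.021636804616011775
shift units [-0.004  -0.0047  0.0705] len 0.010612445420953007 turn units [ 0.0085 -0.0064 -0.    ]
```

View pics/w14.png

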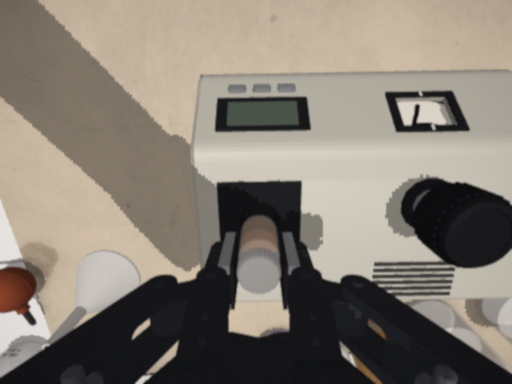

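```bash
python3 -m handwheel '[[[-0.004,-0.004,0.035],[0,0,0],-1],[[0,0,0.03],[0,0,0],-1],[[0,0,0.02],[0,0,0],-1],[[0,0,0],[0,0,0],-1]]'; python3 -c "
from h import *
to([.541,-.0112,.09])"
```

```text
t: 20.88
ee_pos: [0.5407, -0.0101, 0.1122]
tool_rot: [-2.316, -2.121, -0.001]
contact_force: [-0.0, 0.4, 0.8]
opening: 0.0216
t 20.875 ee [ 0.5407 -0.0101  0.1122] yaw 1.482901552855849 q [ 0.5291  0.533  -0.8016  1.9412  0.4949  0.8742  0.9517] F [-0.0091  0.3579  0.7838] op 0.021562098704901982
shift units [-0.0073  0.0027  0.1483] len 0.022277821478657808 turn units [-0.0005 -0.0082  0.    ]
```

```bash
python3 -m handwheel '[[[-0.005,0.001,0.015],[0,0,0],-1],[[0,0,0.015],[0,0,0],-1],[[0,0,0],[0,0,0],-1]]'; python3 -m handwheel '[[[0,0,0.02],[0,0,0],-1],[[0,0,0.02],[0,0,0],-1],[[0,0,0],[0,0,0],-1]]';python3 -c "
from h import *
to([.541,-.0112,.09])"
```

```text
t: 21.25
ee_pos: [0.5408, -0.0109, 0.1079]
tool_rot: [-2.317, -2.121, -0.001]
contact_force: [1.0, 0.2, 0.5]
opening: 0.0215
t: 21.62
ee_pos: [0.5407, -0.011, 0.1017]
tool_rot: [-2.317, -2.121, -0.001]
contact_force: [-0.9, -0.5, -0.7]
opening: 0.0214
t 21.625 ee [ 0.5407 -0.011   0.1017] yaw 1.4827571377301256 q [ 0.5211  0.5472 -0.7906  1.9481  0.5104  0.8565  0.9404] F [-0.9389 -0.5377 -0.7206] op 0.02136663713056708
shift units [-0.0015  0.0019  0.0781] len 0.011716232523686679 turn units [-0.0013 -0.0073  0.    ]
```

It is in by about 12 mm with no force; carry on to the bottom.

```bash
python3 -m handwheel '[[[0,0,0.025],[0,0,0],-1],[[0,0,0.02],[0,0,0],-1],[[0,0,0],[0,0,0],-1]]'; python3 -m handwheel '[[[0,0,0.01],[0,0,0],-1],[[0,0,0.01],[0,0,0],-1],[[0,0,0],[0,0,0],-1]]';python3 -c "
from h import *
to([.541,-.0112,.088])"
```

```text
t: 22.0
ee_pos: [0.5408, -0.011, 0.095]
tool_rot: [-2.317, -2.121, -0.001]
contact_force: [0.3, -0.6, 0.4]
opening: 0.0216
t: 22.38
ee_pos: [0.5409, -0.0109, 0.0922]
tool_rot: [-2.317, -2.121, -0.001]
contact_force: [0.7, -0.3, -1.0]
opening: 0.0217
t 22.375 ee [ 0.5409 -0.0109  0.0922] yaw 1.4827277353405954 q [ 0.5123  0.5601 -0.7804  1.954   0.5249  0.84    0.9285] F [ 0.6536 -0.2548 -0.9618] op 0.021684543500809332
shift units [-0.0017  0.0007  0.0279] len 0.004194501052414389 turn units [ 0.0026 -0.0073 -0.    ]
```

```bash
python3 -m handwheel '[[[0,0,0.009],[0,0,0],-1],[[0,0,0.009],[0,0,0],-1],[[0,0,0],[0,0,0],-1]]';python3 -c "
from h import *
to([.541,-.0112,.088])"
```

```text
t: 22.75
ee_pos: [0.5409, -0.0109, 0.0895]
tool_rot: [-2.317, -2.121, -0.001]
contact_force: [-0.2, 0.1, -0.4]
opening: 0.0218
t 22.75 ee [ 0.5409 -0.0109  0.0895] yaw 1.4827717603250805 q [ 0.5099  0.5638 -0.7775  1.9556  0.529   0.8354  0.9252] F [-0.2261  0.0911 -0.4246] op 0.021757179321586852
shift units [-0.0017  0.0007  0.0099] len 0.0015137094700665345 turn units [ 0.0029 -0.0075 -0.    ]
```

```bash
python3 -m handwheel '[[[0,0,0.006],[0,0,0],-1],[[0,0,0],[0,0,0],-1]]';python3 -m handwheel '[[[0,0,0.004],[0,0,0],-1],[[0,0,0],[0,0,0],-1]]';python3 -c "
from h import *
p=imaging.read_camera('wrist');cv2.imwrite('pics/w15.png',p['color'])
X=cloud(p);z=X[...,2];m=(np.hypot(X[...,0]-.541,X[...,1]+.011)<.009)&(z>.1)&(z<.14);print(np.percentile(z[m],[10,50,90]))
to([.541,-.0112,.088])"
```

```text
t: 23.0
ee_pos: [0.5411, -0.0109, 0.0892]
tool_rot: [2.317, 2.121, 0.001]
contact_force: [-1.5, 0.1, 3.6]
opening: 0.0218
t: 23.25
ee_pos: [0.5413, -0.0109, 0.0891]
tool_rot: [2.316, 2.121, 0.001]
contact_force: [-3.7, -0.9, 11.1]
opening: 0.0216
[0.106  0.1152 0.116 ]
t 23.3 ee [ 0.5413 -0.0109  0.0892] yaw 1.482739361438013 q [ 0.5086  0.5643 -0.7768  1.9556  0.5308  0.8347  0.9233] F [-3.1329  0.0523 10.5632] op 0.02153411128110803
shift units [-0.0025 -0.0018  0.0078] len 0.0012516032586901205 turn units [ 0.0114 -0.0003 -0.    ]
```

```bash
python3 -m handwheel '[[[0,0,-0.006],[0,0,0],-1],[[0,0,0],[0,0,0],-0.5],[[0,0,0],[0,0,0],0.2],[[0,0,0],[0,0,0],1],[[0,0,0],[0,0,0],1]]';python3 -m handwheel '[[[0,0,-0.1],[0,0,0],1],[[0,0,-0.3],[0,0,0],1],[[0,0,-0.4],[0,0,0],1],[[0,-0.25,0],[0,0,0],1],[[0,-0.25,0],[-1,0,0],1]]';python3 -m handwheel '[[[0.25,0,0],[-1,0,0],1],[[0.25,0,0],[-1,0,0],1],[[0,0,0],[-1,0,0],1],[[0,0,0],[0,0,0],1],[[0,0,0],[0,0,0],1]]'
python3 -c "
from h import *
win('w16');a=np.load('w16.npy',allow_pickle=True).item()
cone(a,'c16w');r=lambda f:cv2.resize(f,(720,300))
cv2.imwrite('pics/f16.png',np.vstack([r(face(a,'f16w')),r(cv2.imread('pics/c16w.png')[:300])]))
top_of(a,(.541,-.011),.105,.13,.015);top_of(a,(.54,.104),.12,.145,.018)
q=imaging.read_camera('scene');cv2.imwrite('pics/s16.png',q['color'])
to([.541,-.0112,.088])"
```

```text
t: 23.92
ee_pos: [0.5409, -0.0109, 0.0888]
tool_rot: [-2.317, -2.121, -0.001]
contact_force: [-0.5, -0.4, 0.1]
opening: 0.0746
t: 24.55
ee_pos: [0.4679, -0.0036, 0.2107]
tool_rot: [2.257, 2.066, 0.118]
contact_force: [-0.9, 0.6, 1.7]
opening: 0.0856
t: 25.18
ee_pos: [0.4736, 0.07, 0.2098]
tool_rot: [2.07, 1.893, 0.403]
contact_force: [-0.6, 0.4, 0.4]
opening: 0.0855
0.045 0.0808 ; 0.048 0.0784 ; 0.051 0.075 ; 0.054 0.0648 ; 0.057 0.0613 ; 0.06 0.0584 ; 0.063 0.0556 ; 0.066 0.0524 ; 0.069 0.0541 ; 0.072 0.0556 ; 0.075 0.051 ; 0.078 0.0475 ; 
f16w plane [ 0.9999 -0.0034  0.1253] 3216 0.8706467661691543
n 374 Z 0.11466171780008325 circle ((0.541229784488678, -0.01102075632661581), 0.010777774266898632) mean [ 0.5401 -0.0105  0.1147] px [184.1684 213.8503]
n 834 Z 0.1344152788301664 circle ((0.5400011539459229, 0.103990338742733), 0.01803402416408062) mean [0.5396 0.1041 0.1344] px [303.1463 223.253 ]
t 25.275 ee [0.4739 0.07   0.2096] yaw 1.4811105830841005 q [ 0.5571  0.0685 -0.9687  2.2705  0.5225  0.5132  0.6635] F [ 0.0581 -0.767   0.0122] op 0.0852627812929668
shift units [-0.5002  0.1218  0.9409] len 0.16088600963900868 turn units [ 4.0019 -0.0155 -0.0033]
```

View pics/f16.png

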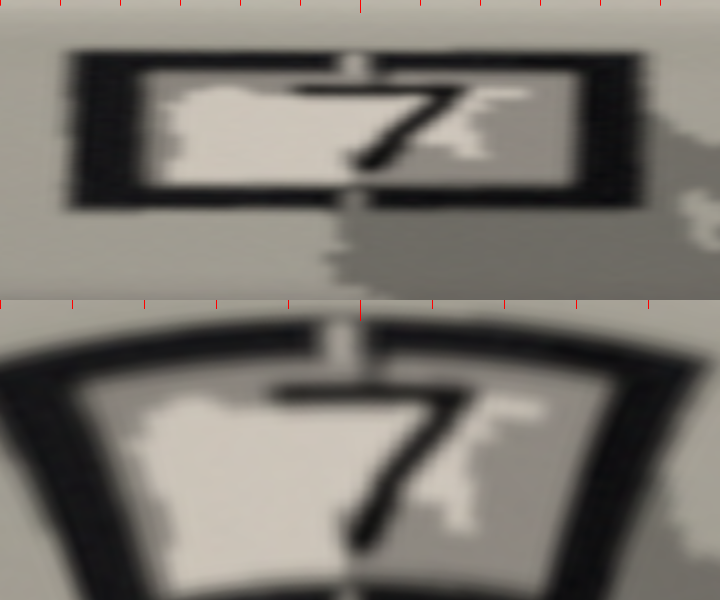

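View pics/w16.png

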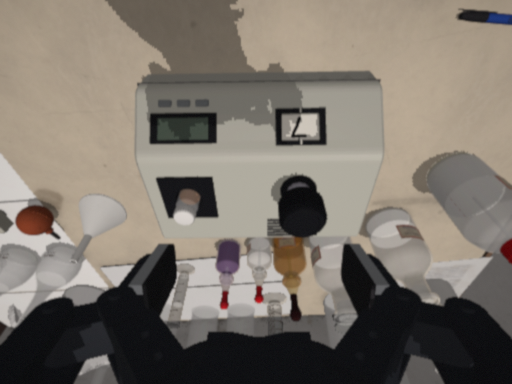

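View pics/s16.png

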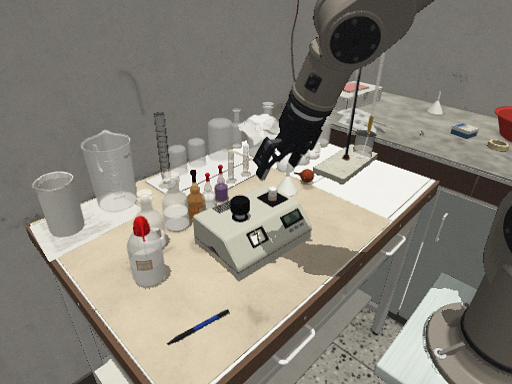

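```bash
python3 -c "
from h import *
print(ctrl.hand_in())"
```

```text
the job is handed in; nothing more can be done
None
```

I set the colorimeter to filter 7 and then stood the vial in the sample well. I handed the job in at about 25 s of the 58 s allowed.

- **Knob:** The clutch dropped in on the first push (8.2 mm, with at most 7 N on the wrist). I turned the knob clockwise by 1.05 rad, then lifted and released it. It is sprung out again, with its top at 134 mm as at the start.
- **Filter number:** The 7 stands in the window about 1 mm (roughly 0.02 rad) to the right of the centre lines. My estimates ranged from about 0 to 0.024 rad depending on the view and on which part of the digit I measured. I left it there rather than engage the clutch again. It had not moved in the last look.
- **Vial:** It went into the well without resistance and touched bottom at the expected depth, where I pressed with about 11 N. Released, its cap top stands at 114.7 mm, against 115 mm when fully home, and it looks upright.
- **Other things:** The bystanders look unmoved in the last scene and wrist pictures; I did not measure their positions again. At hand-in the gripper was open, clear of everything, and its force reading was about zero.

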